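# Lift the cold vial out with the tongs

## Robot

A 6-joint arm with a two-finger parallel gripper is mounted at the origin on a cart in front of the work surface, level with it; the furniture and walls round the work are solid. World frame = base frame: x ahead of the robot, y to its left, z up, the work surface at z = 0. Lengths are in m, angles in rad, forces in N, time in s.
With the tool pointing down it reaches from about 0.225 to 0.875 m from the base axis. Payload 3.4 kg.
Tool frame: the origin (TCP) lies between the finger pads; the fingertips stand 11 mm ahead of it and the grasp point (between the pads) lies 8 mm behind it (tips_ahead is the distance from the TCP to the fingertips, in m); z points along the fingers, x is the direction in which the jaws open and shut, and the axes are right-handed (so a half turn about z gives the same grasp; the last joint's range is limited). The gripper opens to 85 mm and grips with 20 to 120 N. Pads are 22 mm wide; open, the fingers measure 114 mm over their backs; the gripper's body (76 mm by 85 mm) begins 54 mm behind the grasp point. The pads swing forward as they close: fully open they stand 13 mm farther back than shut.
Start: joints at [-0.121, 0.276, 1.505, -0, 1.361, -0.121], TCP at [0.575, -0, 0.242] pointing down, gripper open.
Joint ranges: [-2.89, 2.89], [-0.75, 2.08], [0.22, 2.7], [-1.18, 4.32], [0.11, 2.71], [-2.7, 2.7]. Speed limits (rad/s): [2.57, 2.57, 3.14, 3.14, 3.14, 3.14].

## Interface

Orientations are given as a unit quaternion [w, x, y, z].
In Python, from rig import get_state, get_image, sign_off, masks_of, tips_ahead gives the robot as it stands.
- The arm moves only by the tool play_rows, never from a script. Its argument "series" is a list of rows, each an object of numbers: "fingers": the closure, from -1 (fully open) to 1 (shut); "dx", "dy", "dz": the shift along the world's x, y, z in mm; "turn": the turn about the world's z in rad. A call has 1 to 20 rows; each row shifts and turns the pose as measured when the row begins; what a row does not reach is not made up. A row lasts 1/12 s, in which the tool goes at most 41.7 mm and 7.16 degrees, less where a joint would pass 70% of its speed; a pose out of reach is approached as far as the arm can. A call with a gripper value outside its range is refused whole. The fingers move at their own pace and stop on an object; "squeeze" is the grip in N (left out, the last holds). Time passes only in rows, so rows that do not move let the fingers close. It gives the time, the measured TCP pose, the force and the opening at its end, in the units of the state.
- get_state(): the state, without advancing time (a new reading comes with each control period).
- get_image(name): name is "scene" or "side" or "wrist"; returns a dict with "pixels" (384x512x3 uint8, red, green, blue), "vfov" (degrees; the focal length in pixels is half the picture's height over the tangent of half this angle, whatever the lens; pixels are square), "cx", "cy" (the principal point, pixels), "dist" ([k1, k2, p1, p2, k3] as OpenCV has them; the pictures are not rectified), "rvec" (rotation vector, rad) and "tvec" (3), from world to camera coordinates, as OpenCV has them; the wrist camera has in their place "hand_eye" (4x4, takes a point from camera to tool coordinates, whose origin is the TCP and whose axes are the tool frame's). Camera axes: x right, y down, z forward; pixel columns grow to the right and rows downward; lengths in m; the calibration is good to about 2 mm. A picture is of the moment at which its call begins: read the wrist's pose just before it. There is no depth.
- sign_off(): hands the job in, once; it reports no verdict.
Trained networks look in a picture, given as the dict that the camera call returned (one of the last four; its "shot" number tells which), for a name from the list of things; names that differ only in an ending like _2 or _b are one class to them, and where a whole thing is asked for, a point or a joint stands for the part that bears it (a point fixed in the world has none). Each returns a list of dicts, best first, with "p" (0 to 1); they miss things now and then, are a little off and sometimes report something else, mostly with a low value. They report only what shows in the picture. A call takes as long as a camera call.
- masks_of(picture, label): "region" (384x512 bool, what is visible of it) and "xy" ([column, row] in pixels, amid what is visible of it).
The state is a dict: "clock": time; "qpos": joint angles; "qd": joint speeds; "effort": joint torques, N m; "position": TCP position; "ee_rot": TCP orientation; "contact_force": force on the tool from outside, world axes, zero at the start; "moment": the same for the moment, N m; "width": finger opening in m.
Only numpy, scipy, OpenCV 4.12 (cv2) and the standard library are available. Lean on these libraries where they do the work, as an engineer would, in place of code of your own. Each camera call takes 0.05 s, during which the arm holds its last target. There are 200 camera calls.

## Task

The vial in the cold block is too cold for fingers. Press the block's lever down until it clicks and stays down by itself, which raises the vial part-way out of its well; then take the sprung tongs from their rest by the black grip pads, squeeze their jaws shut on the raised vial and lift it upright about 10 cm, well clear of the block. Finish while still holding the vial up in the tongs; never touch it with the fingers, and do not disturb the spare vial, the plaster roll and the dosing cup.

Things in the scene. Friction and masses are not known exactly. Their poses are not given: they have to be found in the camera images.
- lifter: Cold block with vial lifter, fixed to the table: aluminium block 50 x 50 mm, top 50 mm above the table, a round 18.5 mm well at its centre, on a grey plate 60 mm wide (x), 6 mm thick, from y = -30 to +115 mm. Origin: on the table under the well's axis, z up. The lever sticks out to its +y; its -x side is free for the tongs.
- lifter_lever (a joint): Lever angle: 0 = at rest, sloping up 0.42 rad; grows as the free end goes down; 0.42 = level; 0.48 = stop. A spring pushes it up (at the tread about 2 N at first, 6 N at most as it passes the catch). A pawl snaps in near the stop (past about 0.42); let go, it then stays at about 0.39, else it springs back. The vial's seat rises with it, 27 mm when latched.
- lever_press (a point): Point on top of the rubber tread of the lever, a steel paddle 26 mm wide, where it is pressed from above: 70 mm from its hinge, which lies at y = +30 mm of the block, 52 mm above the table, along the block's x. It sinks with the lever from about 85 mm above the table at rest to about 53 mm at the stop.
- vial_mid (a point): Centre of the cold vial (white cap, 16 mm diameter, 39 mm tall, 20 g), standing upright in the well of the cold block: half-way up on its axis. At the start its cap stands 1 mm below the block's top; with the lever latched it has risen 27 mm, its top 26 mm above the block's top.
- tongs_rest: White stand that carries the tongs, fixed to the table: 6 mm foot 150 mm long, two cross bars at x = +45 mm and x = -66 mm whose tops are 32 mm above the table, with 6 mm upstands at their ends. Origin: on the table under the grip pads of the tongs; the tongs point along its +x.
- tongs_grip (a point): Point midway between the black grip pads of the sprung steel tongs (190 mm long, 90 g, balanced at the pads), lying level on their rest, 39 mm above the table. x points to the jaws, y across from pad to pad, z up. Pads: 34 mm long, 18 mm high, outside faces 47 mm apart when open. Held at a pad width of 44 to 45 mm the tongs can be carried with the jaws still wide open.
- tongs_tip (a point): Point midway between the two cupped jaws of the tongs, 80 mm ahead (x) of the grip point and at its height. Open, the jaws' middles are 43 mm apart (36 mm between their edges); the jaws are 14 mm high and 24 mm long.
- tongs_left (a joint): Closing angle of either arm of the tongs (both alike): 0 = open, about 0.08 = closed on the vial (pads 33 mm apart), 0.12 = jaws nearly shut on nothing. Sprung: the pads stay open below about 6 N, take about 11 N to reach the vial; half of any further force at the pads acts at the jaws.
- cold_vial: The cold vial itself; origin at the centre of its underside, z along its axis to the cap. Same vial as point vial_mid.
- tongs: The tongs; origin 7 mm under the grip point, x to the jaws, z up.
- spare_vial_mid (a point): Centre of a spare vial of the same shape that stands on the bare table: leave alone.
- plaster_mid (a point): Centre of a roll of plaster tape, 62 x 65 x 26 mm, lying on the table: leave alone.
- cup_mid (a point): Centre of a small clear dosing cup, 39 mm wide and 38 mm tall: leave alone.

How it is judged:
On the way, in this order (a step that is already met when the one before it is completed fails the run):
1. the lever has been pressed down, is let go and stays latched down (value of joint lifter_lever above 0.36 rad and contact force between the arm and lifter below 0.05 N), for 0.3 s.
2. the tongs are lifted off their rest in the gripper (contact force between tongs and tongs_rest below 0.02 N and contact force between the fingers and tongs above 0.5 N and height (world z) of tongs_grip above 0.055 m), for 0.2 s.
3. the tongs grip the vial (contact force between tongs and cold_vial above 1 N), for 0.2 s.
At the end, for the whole second after the job is handed in: The vial is still between the jaws of the tongs (centre within 30 mm of the point between them), upright within 0.4 rad, its centre more than 125 mm above the table, touching the tongs alone; the fingers hold the tongs, which touch neither block nor rest; the lever is still latched down (z of vial_mid in the frame of lifter above 0.125 m and contact force between tongs and cold_vial above 0.5 N and contact force between the fingers and tongs above 1 N and contact force between each of cold_vial, tongs and lifter below 0.02 N and contact force between tongs and tongs_rest below 0.02 N and angle between cold_vial's own z axis and vertical below 0.4 rad and distance between vial_mid and tongs_tip below 0.03 m and value of joint lifter_lever above 0.36 rad and linear speed of cold_vial below 0.05 m/s); the arm keeps its last pose, push and grip.
It fails at once if the fingers or the arm touch the cold vial (contact force between any of the arm, the fingers and cold_vial above 0.3 N).
It fails at once if the spare vial is disturbed (distance of spare_vial_mid from where it was at the start of the episode above 0.03 m).
It fails at once if the plaster roll is disturbed (distance of plaster_mid from where it was at the start of the episode above 0.03 m).
It fails at once if the dosing cup is disturbed (distance of cup_mid from where it was at the start of the episode above 0.03 m).
It also fails if it takes over 61 s, if anything falls off the work surface, if the arm or the gripper's body presses on something with over 40 N, if the wrist force passes 120 N, or if a joint passes its speed limit or range.

## Working session

There is one attempt and no reset: what is moved stays moved. The work goes in short steps, Python scripts to look and compute and a tool call to move; the robot and the scene stay as the last step left them, time stands still between calls to the robot, and variables do not carry over. Pictures are saved under pics/ and viewed, about 8 in all and at most 12, crops included, and the job is handed in when it is done.

Besides the shell and the picture viewer there is one more tool, called after "Call:" by a JSON object that holds its "fn" and its "kwargs". play_rows: Moves the arm, as the interface text tells. Its arguments: {"type":"object","properties":{"series":{"type":"array"},"squeeze":{"type":"number"}},"required":["series"]}

```bash
mkdir -p pics; ls; cat > h.py <<'E'
import numpy as np, cv2
from rig import get_state, get_image, sign_off, masks_of, tips_ahead
from scipy.spatial.transform import Rotation as R
def cam(im, st=None):
    f=im["pixels"].shape[0]/2/np.tan(np.radians(im["vfov"])/2)
    K=np.array([[f,0,im["cx"]],[0,f,im["cy"]],[0,0,1.]])
    if "rvec" in im:
        Rm=cv2.Rodrigues(np.array(im["rvec"],float))[0]; t=np.array(im["tvec"],float).ravel()
    else:
        q=st["ee_rot"]; T=np.eye(4); T[:3,:3]=R.from_quat([q[1],q[2],q[3],q[0]]).as_matrix(); T[:3,3]=st["position"]
        W=np.linalg.inv(T@np.array(im["hand_eye"])); Rm=W[:3,:3]; t=W[:3,3]
    return K,np.array(im["dist"],float),Rm,t
def onplane(c,uv,z):
    K,d,Rm,t=c
    n=cv2.undistortPoints(np.array(uv,float).reshape(-1,1,2),K,d).reshape(-1,2)
    r=np.c_[n,np.ones(len(n))]@Rm; o=-Rm.T@t
    return o+r*((z-o[2])/r[:,2])[:,None]
def proj(c,P):
    K,d,Rm,t=c
    return cv2.projectPoints(np.array(P,float).reshape(-1,1,3),cv2.Rodrigues(Rm)[0],t,K,d)[0].reshape(-1,2)
def save(im,n): cv2.imwrite("pics/"+n,cv2.cvtColor(im["pixels"],cv2.COLOR_RGB2BGR))
E
python3 - <<'E'
from h import *
st=get_state(); print(st)
Z={"lifter":.025,"lifter_lever":.085,"tongs":.039,"tongs_rest":.01,"cold_vial":.049,"spare_vial_mid":.02,"plaster_mid":.013,"cup_mid":.019}
for n in ["scene","side","wrist"]:
    im=get_image(n); save(im,n+"0.png"); c=cam(im,st)
    for k,z in Z.items():
        for m in masks_of(im,k)[:2]:
            print(n,k,round(m["p"],2),np.round(m["xy"]),m["region"].sum(),np.round(onplane(c,[m["xy"]],z)[0],3))
a=np.hstack([cv2.imread(f"pics/{n}0.png") for n in["scene","side","wrist"]])
E
```

```text
pics
{'clock': 0.0, 'qpos': array([-1.21004613e-01,  2.76617359e-01,  1.50610005e+00,  1.14451140e-05,
        1.36070810e+00, -1.21005141e-01]), 'qd': array([-2.97424346e-04,  9.45208711e-04,  1.63425180e-03, -1.63416915e-04,
        2.06183618e-04,  5.68939569e-06]), 'effort': array([ 6.20495921e-04, -4.16768074e+01, -2.45808578e+01, -1.52056768e-04,
        1.11346930e-02,  1.69860516e-05]), 'position': array([5.74507747e-01, 5.58016206e-05, 2.41440126e-01]), 'ee_rot': array([-1.16176155e-04,  9.99999580e-01, -9.34621397e-07, -9.09048161e-04]), 'contact_force': array([-0.80827074,  0.06404747,  0.31301955]), 'moment': array([ 0.00669207, -0.00267278,  0.03359679]), 'width': 0.08571856937383378}
scene lifter 0.72 [208. 184.] 1193 [0.589 0.192 0.025]
scene lifter 0.33 [203. 158.] 243 [0.658 0.3   0.025]
scene lifter_lever 0.51 [206. 159.] 251 [0.6   0.212 0.085]
scene tongs 0.79 [317. 255.] 803 [ 0.575 -0.176  0.039]
scene tongs 0.47 [202. 160.] 257 [0.636 0.277 0.039]
scene spare_vial_mid 0.5 [235. 152.] 63 [0.755 0.279 0.02 ]
scene plaster_mid 0.77 [308. 193.] 487 [0.761 0.006 0.0
[... 466 characters left out ...]
 tongs_rest 0.69 [290. 181.] 519 [ 0.574 -0.164  0.01 ]
side spare_vial_mid 0.44 [125. 255.] 132 [0.765 0.273 0.02 ]
side plaster_mid 0.94 [198. 200.] 504 [0.747 0.023 0.013]
side plaster_mid 0.19 [350. 221.] 307 [ 0.383 -0.026  0.013]
side cup_mid 0.61 [349. 221.] 320 [ 0.385 -0.019  0.019]
wrist lifter 0.78 [258.  16.] 2068 [0.577 0.139 0.025]
wrist lifter 0.63 [270. 294.] 1280 [ 0.593 -0.161  0.025]
wrist tongs 0.8 [262. 318.] 2878 [ 0.583 -0.185  0.039]
wrist tongs_rest 0.79 [257. 284.] 2197 [ 0.577 -0.157  0.01 ]
wrist plaster_mid 0.93 [419. 151.] 3199 [0.75  0.011 0.013]
wrist cup_mid 0.71 [ 75. 176.] 1268 [ 0.377 -0.017  0.019]
wrist cup_mid 0.7 [259. 286.] 2095 [ 0.579 -0.153  0.019]
```

View pics/side0.png

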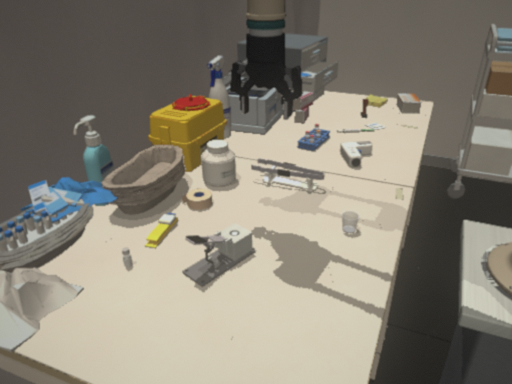

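View pics/wrist0.png

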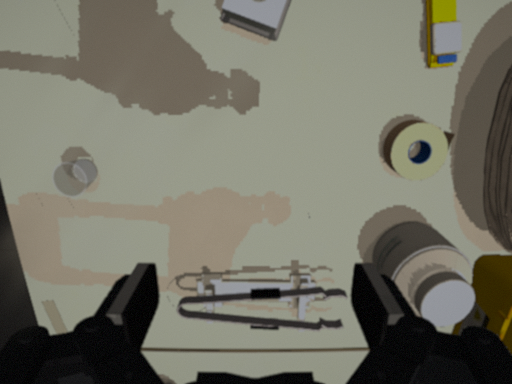

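Side view: block at (235,240) with the lever toward the lower left at (206,241), and the tongs at (288,172). Wrist view: the tongs' black pads are at (265,293) and (265,326), jaws to the right (+x). The block is at the top, yawed. I'll move over the block for a close look.

Call:
{"fn": "play_rows", "kwargs": {"series": [{"dy":38,"dz":8,"fingers":1},{"dy":38,"dz":8,"fingers":1},{"dy":38,"dz":8,"fingers":1},{"dy":38,"dz":8,"fingers":1},{"dy":20,"fingers":1},{"fingers":1},{"fingers":1}]}}

```text
invalid input at $.series[0]: expected keys fingers, dx, dy, dz, turn
```

```bash
python3 - <<'E'
from h import *
st=get_state(); print(st["position"],st["width"],st["ee_rot"],tips_ahead() if callable(tips_ahead) else tips_ahead)
im=get_image("wrist"); save(im,"wrist1.png"); c=cam(im,st)
for k,z in {"lifter":.05,"lifter_lever":.07,"cold_vial":.049,"lever_press":.085}.items():
    for m in masks_of(im,k)[:2]: print(k,round(m["p"],2),np.round(m["xy"]),m["region"].sum(),np.round(onplane(c,[m["xy"]],z)[0],3))
E
```

```text
[ 5.75038117e-01 -2.11020136e-05  2.42306401e-01] 0.08547071346782562 [ 7.71730892e-06  1.00000000e+00 -1.46306371e-05  2.63371706e-05] 0.011
lifter 0.79 [257.  15.] 1985 [0.577 0.136 0.05 ]
lifter_lever 0.21 [258. 314.] 2996 [ 0.579 -0.155  0.07 ]
cold_vial 0.54 [260. 315.] 3054 [ 0.581 -0.174  0.049]
```

View pics/wrist1.png

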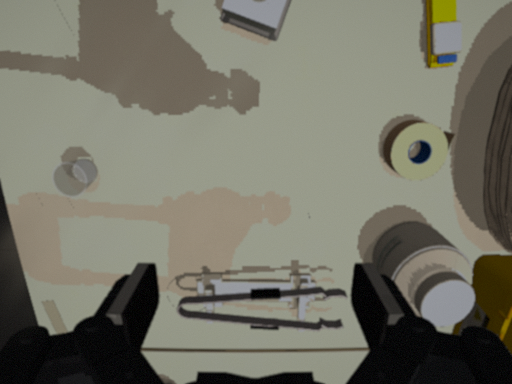

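The move was refused because every key is required, so that picture shows the same view as before.

Call:
{"fn": "play_rows", "kwargs": {"series": [{"dx":0,"dy":38,"dz":8,"turn":0,"fingers":1},{"dx":0,"dy":38,"dz":8,"turn":0,"fingers":1},{"dx":0,"dy":38,"dz":8,"turn":0,"fingers":1},{"dx":0,"dy":38,"dz":8,"turn":0,"fingers":1},{"dx":0,"dy":20,"dz":0,"turn":0,"fingers":1},{"dx":0,"dy":0,"dz":0,"turn":0,"fingers":1},{"dx":0,"dy":0,"dz":0,"turn":0,"fingers":1}]}}

```text
clock: 2.18
position: [0.5749, 0.1767, 0.2753]
ee_rot: [0.0, 1.0, -0.003, 0.0]
contact_force: [0.3, 0.3, -0.8]
width: 0.0007
```

```bash
python3 - <<'E'
from h import *
st=get_state(); print(st["position"],st["width"])
im=get_image("wrist"); save(im,"wrist2.png"); c=cam(im,st)
for k,z in {"lifter":.05,"lifter_lever":.07,"cold_vial":.049,"lever_press":.085}.items():
    for m in masks_of(im,k)[:2]: print(k,round(m["p"],2),np.round(m["xy"]),m["region"].sum(),np.round(onplane(c,[m["xy"]],z)[0],3))
E
```

```text
[0.57491506 0.1767427  0.27525949] 0.0006560329948075606
lifter 0.8 [271. 132.] 6719 [0.592 0.206 0.05 ]
lifter 0.43 [112. 296.] 914 [0.395 0.005 0.05 ]
lifter_lever 0.59 [281. 107.] 1990 [0.6   0.233 0.07 ]
cold_vial 0.68 [257. 176.] 142 [0.577 0.159 0.049]
cold_vial 0.38 [386. 273.] 1979 [0.734 0.037 0.049]
lever_press 0.69 [288. 104.] 1919 [0.605 0.237 0.085]
```

View pics/wrist2.png

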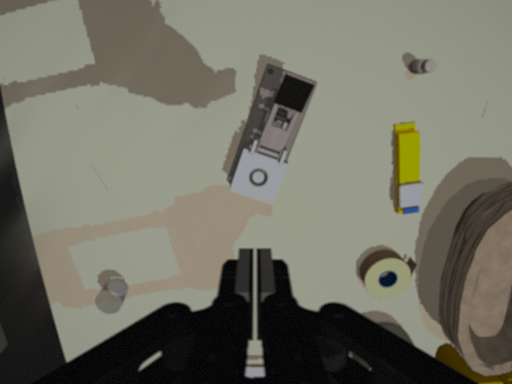

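Wrist view: block top with the vial at (258,177), black tread centred at (294,92), yaw about -0.35. I'll refine this with a threshold fit.

```bash
python3 - <<'E'
from h import *
st=get_state(); im=get_image("wrist"); c=cam(im,st)
g=cv2.cvtColor(im["pixels"],cv2.COLOR_RGB2GRAY)
def blob(g,box,cond):
    x0,y0,x1,y1=box; m=cond(g[y0:y1,x0:x1]).astype(np.uint8)
    n,l,s,ce=cv2.connectedComponentsWithStats(m); i=1+np.argmax(s[1:,4]); 
    return ce[i]+[x0,y0], s[i,4], cv2.minAreaRect(np.argwhere(l==i)[:,::-1].astype(np.float32)+np.float32([x0,y0]))
b=blob(g,(270,66,322,120),lambda a:a<45); print("tread",b); T=onplane(c,[b[0]],.085)[0]
w=blob(g,(225,140,292,208),lambda a:a>150); print("top",w)
box=cv2.boxPoints(w[2]); B=onplane(c,box,.05); print("corners",np.round(box),np.round(B,4),"mean",B.mean(0))
for i in range(4):
    d=B[(i+1)%4]-B[i]; print(np.linalg.norm(d),np.arctan2(d[1],d[0]))
V=onplane(c,[[258,177]],.05)[0]
d=T-B.mean(0); print("V",V,"T",T,"dist",np.hypot(*d[:2]),"yaw",np.arctan2(d[1],d[0])-np.pi/2)
yaw=np.arctan2(d[1],d[0])-np.pi/2
# tongs rough from scene/side
for n in ["scene","side"]:
    i2=get_image(n); c2=cam(i2)
    p=proj(c2,[T,V]); print(n,p)
    for k in ["tongs"]:
        m=masks_of(i2,k)[0]; pts=onplane(c2,np.argwhere(m["region"])[:,::-1],.042)[:,:2]
        r=cv2.minAreaRect(pts.astype(np.float32)); print(k,r, np.round(cv2.boxPoints(r),3).tolist())
E
```

```text
tread (array([292.93714927,  90.54882155]), np.int32(891), ((292.96551513671875, 90.58621215820312), (30.825424194335938, 30.082643508911133), 21.801406860351562))
top (array([265.41704442, 178.81504986]), np.int32(2206), ((268.54998779296875, 174.3500213623047), (63.24554443359375, 58.502132415771484), 18.434946060180664))
corners [[229. 192.]
 [248. 137.]
 [308. 157.]
 [289. 212.]] [[0.5467 0.1387 0.05  ]
 [0.5677 0.199  0.05  ]
 [0.6306 0.1775 0.05  ]
 [0.6125 0.1147 0.05  ]] mean [0.58937379 0.15746742 0.05      ]
0.06391103594184479 1.234835157257981
0.06644690417252817 -0.33092775278806646
0.06533144423125559 -1.850823517250888
0.07010530794987498 2.7915980906062097
V [0.57799417 0.15551526 0.05      ] T [0.60964029 0.24625973 0.085     ] dist 0.0910758236505268 yaw -0.22440203350083676
scene [[200.64772044 152.35633153]
 [213.92317816 182.87772193]]
tongs ((0.5815550684928894, -0.17422950267791748), (0.05950886383652687, 0.20536771416664124), 89.93081665039062) [[0.4790000021457672, -0.20399999618530273], [0.6840000152587891, -0.20399999618530273], [0.6840000152587891, -0.14499999582767487], [0.4790000021457672, -0.14399999380111694]]
side [[197.31896752 238.14227855]
 [235.37397789 231.51866146]]
tongs ((0.5818153023719788, -0.16344550251960754), (0.07469937950372696, 0.19894465804100037), 86.9658203125) [[0.48100000619888306, -0.19499999284744263], [0.6790000200271606, -0.20600000023841858], [0.6830000281333923, -0.13099999725818634], [0.48399999737739563, -0.12099999934434891]]
```

Call:
{"fn": "play_rows", "kwargs": {"series": [{"dx":12,"dy":24,"dz":-20,"turn":0,"fingers":1},{"dx":12,"dy":24,"dz":-25,"turn":0,"fingers":1},{"dx":10,"dy":21,"dz":-30,"turn":0,"fingers":1},{"dx":0,"dy":0,"dz":-35,"turn":0,"fingers":1},{"dx":0,"dy":0,"dz":-35,"turn":0,"fingers":1},{"dx":0,"dy":0,"dz":-20,"turn":0,"fingers":1},{"dx":0,"dy":0,"dz":0,"turn":0,"fingers":1}]}}

```text
clock: 3.27
position: [0.6132, 0.245, 0.1083]
ee_rot: [-0.001, 1.0, -0.007, 0.006]
contact_force: [-0.1, 0.2, -0.2]
width: 0.0001
```

Call:
{"fn": "play_rows", "kwargs": {"series": [{"dx":-3,"dy":2,"dz":-15,"turn":0,"fingers":1},{"dx":0,"dy":1,"dz":-12,"turn":0,"fingers":1},{"dx":0,"dy":1,"dz":-10,"turn":0,"fingers":1},{"dx":0,"dy":0,"dz":-6,"turn":0,"fingers":1},{"dx":0,"dy":0,"dz":-3,"turn":0,"fingers":1}]}}

```text
clock: 3.68
position: [0.6142, 0.2513, 0.0684]
ee_rot: [-0.004, 1.0, -0.008, 0.011]
contact_force: [-2.2, 0.5, 5.5]
width: 0.0
```

Call:
{"fn": "play_rows", "kwargs": {"series": [{"dx":-2,"dy":0,"dz":-4,"turn":0,"fingers":1},{"dx":-1,"dy":0,"dz":-4,"turn":0,"fingers":1},{"dx":0,"dy":0,"dz":-2,"turn":0,"fingers":1}]}}

```text
clock: 3.93
position: [0.6144, 0.2514, 0.064]
ee_rot: [-0.005, 1.0, -0.008, 0.015]
contact_force: [-5.7, -0.0, 6.8]
width: 0.0
```

Call:
{"fn": "play_rows", "kwargs": {"series": [{"dx":0,"dy":0,"dz":-4,"turn":0,"fingers":1},{"dx":0,"dy":0,"dz":-3,"turn":0,"fingers":1}]}}

```text
clock: 4.1
position: [0.6144, 0.2514, 0.0639]
ee_rot: [-0.006, 1.0, -0.009, 0.016]
contact_force: [-4.9, -0.1, 9.6]
width: 0.0001
```

Call:
{"fn": "play_rows", "kwargs": {"series": [{"dx":0,"dy":0,"dz":10,"turn":0,"fingers":1},{"dx":0,"dy":0,"dz":25,"turn":0,"fingers":1},{"dx":0,"dy":0,"dz":35,"turn":0,"fingers":1},{"dx":-5,"dy":-20,"dz":38,"turn":0,"fingers":1},{"dx":-10,"dy":-35,"dz":20,"turn":0,"fingers":1},{"dx":-10,"dy":-40,"dz":10,"turn":0,"fingers":1},{"dx":-5,"dy":-30,"dz":0,"turn":0,"fingers":1},{"dx":0,"dy":0,"dz":0,"turn":0,"fingers":1}]}}

```text
clock: 4.77
position: [0.588, 0.1207, 0.215]
ee_rot: [-0.003, 1.0, -0.006, 0.026]
contact_force: [-0.7, 0.4, 0.1]
width: -0.0
```

```bash
python3 - <<'E'
from h import *
st=get_state(); print(st["position"],st["ee_rot"],st["contact_force"])
im=get_image("wrist"); c=cam(im,st)
for k,z in {"lifter":.05,"cold_vial":.065,"tongs":.048}.items():
    for m in masks_of(im,k)[:2]: print(k,round(m["p"],2),np.round(m["xy"]),m["region"].sum(),np.round(onplane(c,[m["xy"]],z)[0],3))
p=im["pixels"][:300,150:400]; a=cv2.resize(p,None,fx=2,fy=2)
cv2.imwrite("pics/w3.png",a[:,:,::-1])
E
```

```text
[0.58802038 0.12065165 0.2149727 ] [-0.00254922  0.99965211 -0.00585611  0.02559031] [-0.70213052  0.39233259  0.1249124 ]
cold_vial 0.92 [232. 138.] 352 [0.578 0.158 0.065]
```

View pics/w3.png

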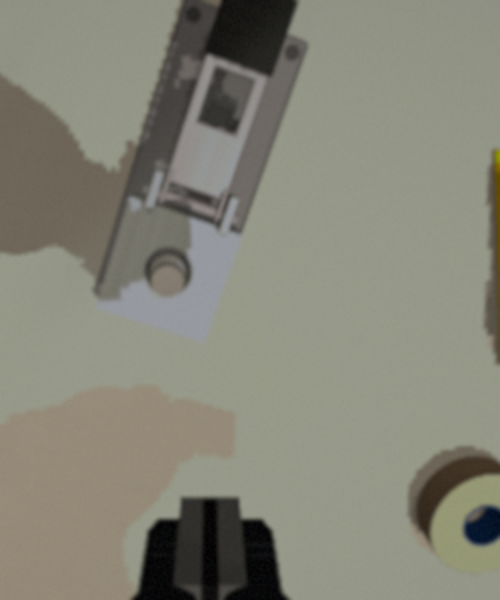

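The vial cap is at about crop (168,278), full-frame (234,139). The lever seems flat. I'll check the heights numerically, since parallax shows whether it's latched.

```bash
python3 - <<'E'
from h import *
st=get_state(); im=get_image("wrist"); c=cam(im,st)
print("campos",-c[2].T@c[3], "tilt", c[2][2])
V=np.array([.578,.1555]); u=np.array([.33,.944])
for z in(.049,.05,.076): print(z,proj(c,[[*V,z]]))
for y,z in((.094,.085),(.100,.056)): print("tread",proj(c,[[*(V+u*y),z]]))
g=cv2.cvtColor(im["pixels"],cv2.COLOR_RGB2GRAY)
m=masks_of(im,"cold_vial")[0]["region"]; yy,xx=np.nonzero(m); print(xx.min(),xx.max(),yy.min(),yy.max())
for n in["side","scene"]:
    i=get_image(n); ci=cam(i)
    p=proj(ci,[[*V,.05]])[0].astype(int); print(n,proj(ci,[[*V,.056],[*V,.076]]),[ (round(q["p"],2),np.round(q["xy"]),q["region"].sum()) for q in masks_of(i,"cold_vial")[:2]])
    if n=="side": cv2.imwrite("pics/s3.png",cv2.resize(i["pixels"][p[1]-60:p[1]+60,p[0]-70:p[0]+70,::-1],None,fx=4,fy=4,interpolation=cv2.INTER_CUBIC))
E
```

```text
campos [0.58275758 0.20980838 0.34428324] tilt [ 0.04248777 -0.31897338 -0.94681084]
0.049 [[233.2617757  145.55235338]]
0.05 [[233.24865991 145.76470741]]
0.076 [[232.87595781 151.81046729]]
tread [[274.07071796  28.89235974]]
tread [[272.84996999  26.41808688]]
224 242 133 156
side [[235.27007363 229.04508576]
 [234.91568692 220.69156478]] [(0.67, array([289., 171.]), np.int64(817))]
scene [[213.87212208 180.81112655]
 [213.68047688 173.82804333]] []
```

View pics/s3.png

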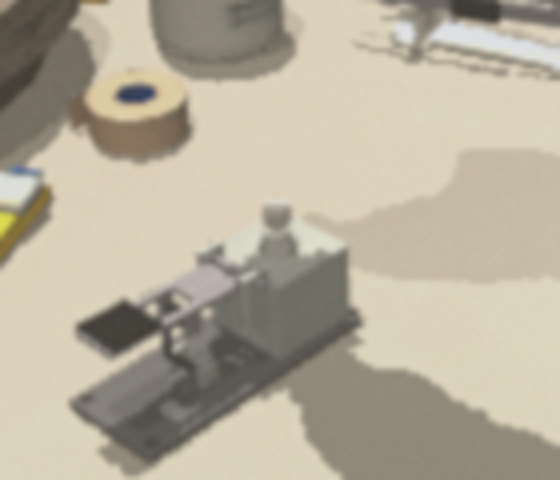

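The lever is level and the vial stands proud, so it's latched. Next, the vial's exact position from the settled wrist view.

```bash
python3 - <<'E'
from h import *
st=get_state(); im=get_image("wrist"); c=cam(im,st); print(st["position"])
m=masks_of(im,"cold_vial")[0]["region"]; yy,xx=np.nonzero(m); print(xx.min(),xx.max(),yy.min(),yy.max())
for r in range(yy.min(),yy.max()+1): print(r,np.nonzero(m[r])[0][[0,-1]],end=" ")
# tread
g=cv2.cvtColor(im["pixels"],cv2.COLOR_RGB2GRAY)
print(proj(c,[[.578,.1555,.076],[.570,.1555,.076],[.586,.1555,.076]]))
# tread end / block corners
cv2.imwrite("pics/w4.png",cv2.resize(im["pixels"][0:190,180:330,::-1],None,fx=4,fy=4,interpolation=cv2.INTER_CUBIC)[160:])
E
```

```text
[0.58810215 0.12692496 0.21196535]
225 243 134 157
134 [231 237] 135 [230 239] 136 [229 240] 137 [227 240] 138 [227 241] 139 [226 241] 140 [226 242] 141 [226 242] 142 [225 242] 143 [225 242] 144 [225 242] 145 [225 242] 146 [225 242] 147 [225 243] 148 [225 242] 149 [225 242] 150 [226 242] 151 [226 241] 152 [226 241] 153 [227 241] 154 [228 240] 155 [228 239] 156 [229 238] 157 [231 237] [[233.73511167 152.50739656]
 [223.5237189  152.6868876 ]
 [243.93126629 152.33488122]]
```

View pics/w4.png

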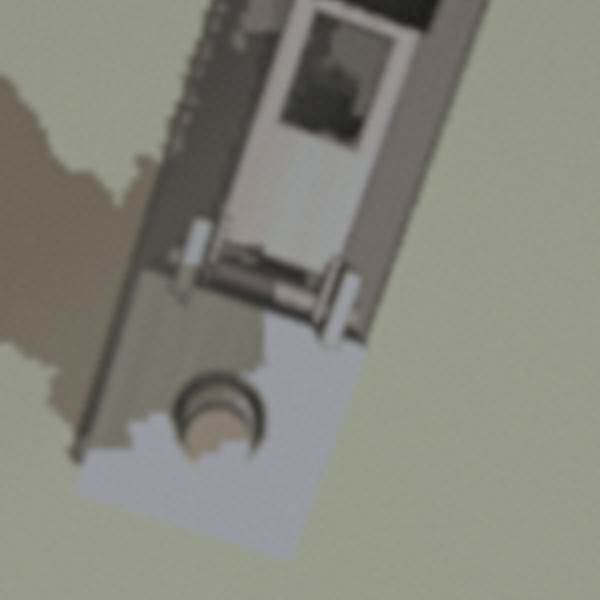

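Call:
{"fn": "play_rows", "kwargs": {"series": [{"dx":-1,"dy":-22,"dz":3,"turn":-0.12,"fingers":1},{"dx":-1,"dy":-22,"dz":3,"turn":-0.12,"fingers":1},{"dx":-1,"dy":-22,"dz":3,"turn":-0.12,"fingers":1},{"dx":-1,"dy":-22,"dz":3,"turn":-0.12,"fingers":-1},{"dx":-1,"dy":-22,"dz":3,"turn":-0.12,"fingers":-1},{"dx":-1,"dy":-22,"dz":3,"turn":-0.12,"fingers":-1},{"dx":-1,"dy":-22,"dz":3,"turn":-0.12,"fingers":-1},{"dx":-1,"dy":-22,"dz":3,"turn":-0.12,"fingers":-1},{"dx":-1,"dy":-22,"dz":3,"turn":-0.12,"fingers":-1},{"dx":-1,"dy":-22,"dz":3,"turn":-0.12,"fingers":-1},{"dx":-1,"dy":-22,"dz":3,"turn":-0.12,"fingers":-1},{"dx":-1,"dy":-22,"dz":3,"turn":-0.12,"fingers":-1},{"dx":-1,"dy":-22,"dz":0,"turn":-0.12,"fingers":-1},{"dx":0,"dy":0,"dz":0,"turn":0,"fingers":-1},{"dx":0,"dy":0,"dz":0,"turn":0,"fingers":-1},{"dx":0,"dy":0,"dz":0,"turn":0,"fingers":-1}]}}

```text
clock: 6.7
position: [0.5743, -0.1677, 0.2471]
ee_rot: [-0.012, -0.686, 0.728, -0.02]
contact_force: [0.0, -0.3, 0.5]
width: 0.0857
```

```bash
cat > t.py <<'E'
from h import *
import sys
st=get_state(); im=get_image("wrist"); st=get_state(); im=get_image("wrist"); c=cam(im,st)
q=st["ee_rot"]; M=R.from_quat([q[1],q[2],q[3],q[0]]).as_matrix(); print(st["position"],"toolx",M[:,0].round(3),"toolz",M[:,2].round(3),st["width"])
for k,z in {"tongs":.045,"tongs_grip":.048,"tongs_rest":.01}.items():
    for m in masks_of(im,k)[:1]: print(k,round(m["p"],2),np.round(m["xy"]),m["region"].sum(),np.round(onplane(c,[m["xy"]],z)[0],3))
save(im,sys.argv[1])
E
python3 t.py w5.png
```

```text
[ 0.57421502 -0.16726791  0.24711408] toolx [-0.059 -0.997  0.045] toolz [ 0.009 -0.046 -0.999] 0.08543686694948244
tongs 0.59 [270. 158.] 1575 [ 0.582 -0.192  0.045]
tongs_grip 0.78 [265. 150.] 1668 [ 0.591 -0.187  0.048]
tongs_rest 0.72 [251. 146.] 4714 [ 0.589 -0.175  0.01 ]
```

View pics/w5.png

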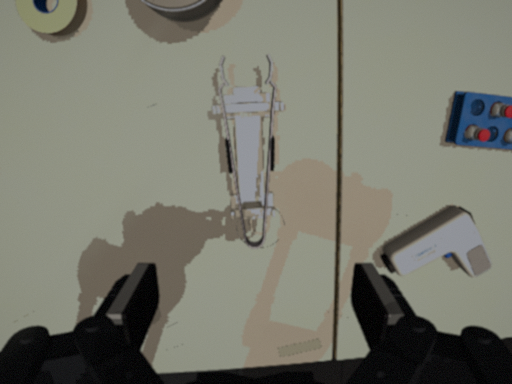

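Wrist view: pads at (228,156) and (272,153), jaw tips at (222,58) and (268,57), tail at (255,245).

```bash
python3 - <<'E'
from h import *
st=get_state(); im=get_image("wrist"); c=cam(im,st)
g=cv2.cvtColor(im["pixels"],cv2.COLOR_RGB2GRAY)
P=[]
for x0,x1 in((220,236),(266,280)):
    m=(g[130:180,x0:x1]<55).astype(np.uint8); n,l,s,ce=cv2.connectedComponentsWithStats(m); i=1+np.argmax(s[1:,4]); p=ce[i]+[x0,130]; print(p,s[i]); P.append(p)
A=onplane(c,P,.040); print(A,A.mean(0),"yaw",np.arctan2(*(A[0]-A[1])[[1,0]])-np.pi/2, np.linalg.norm(A[0]-A[1]))
T=onplane(c,[[222,58],[268,57],[255,245]],.039); print(T, "axis", np.arctan2(*(T[:2].mean(0)-T[2])[[1,0]]))
E
```

```text
[228.59782609 155.58695652] [ 6 10  6 33 92]
[272.1011236  154.23595506] [ 5  7  3 33 89]
[[ 0.58627273 -0.15113183  0.04      ]
 [ 0.58466319 -0.19458408  0.04      ]] [ 0.58546796 -0.17285796  0.04      ] yaw -0.03702476121472231 0.04348204854843302
[[ 0.67853951 -0.15229541  0.039     ]
 [ 0.67695445 -0.19499351  0.039     ]
 [ 0.48499909 -0.17164746  0.039     ]] axis -0.010360300934944371
```

Call:
{"fn": "play_rows", "kwargs": {"series": [{"dx":4,"dy":-2,"dz":-25,"turn":0.03,"fingers":-0.6},{"dx":4,"dy":-2,"dz":-25,"turn":0,"fingers":-0.6},{"dx":3,"dy":-2,"dz":-25,"turn":0,"fingers":-0.6},{"dx":0,"dy":0,"dz":-25,"turn":0,"fingers":-0.6},{"dx":0,"dy":0,"dz":-25,"turn":0,"fingers":-0.6},{"dx":0,"dy":0,"dz":-10,"turn":0,"fingers":-0.6},{"dx":0,"dy":0,"dz":0,"turn":0,"fingers":-0.6},{"dx":0,"dy":0,"dz":0,"turn":0,"fingers":-0.6}]}}

```text
clock: 7.67
position: [0.5878, -0.1694, 0.1115]
ee_rot: [-0.01, -0.7, 0.714, -0.024]
contact_force: [1.0, -0.4, 0.4]
width: 0.0682
```

```bash
python3 t.py w6.png
```

```text
[ 0.58800402 -0.16951896  0.11186295] toolx [-0.02  -0.999  0.048] toolz [ 0.021 -0.049 -0.999] 0.06824799950778265
tongs 0.84 [284. 214.] 4461 [ 0.592 -0.191  0.045]
tongs_grip 0.93 [280. 220.] 4456 [ 0.589 -0.188  0.048]
tongs_rest 0.9 [253. 191.] 9526 [ 0.597 -0.173  0.01 ]
```

View pics/w6.png

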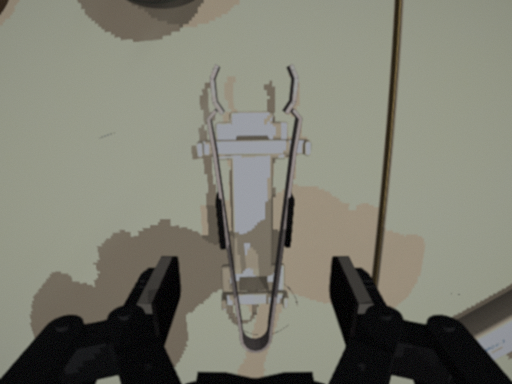

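Pads at (220,221) and (290,221). The fingers straddle them, centred near column 255.

```bash
python3 - <<'E'
from h import *
st=get_state(); im=get_image("wrist"); c=cam(im,st)
g=cv2.cvtColor(im["pixels"],cv2.COLOR_RGB2GRAY)
P=[]
for x0,x1 in((208,230),(280,300)):
    m=(g[180:262,x0:x1]<45).astype(np.uint8); n,l,s,ce=cv2.connectedComponentsWithStats(m); i=1+np.argmax(s[1:,4]); p=ce[i]+[x0,180]; print(p,s[i]); P.append(p)
A=onplane(c,P,.042); print(A,A.mean(0),"yaw",np.arctan2(*(A[0]-A[1])[[1,0]])-np.pi/2, np.linalg.norm(A[0]-A[1]))
T=onplane(c,[[216,68],[292,68],[257,348]],.039); print(T, "axis", np.arctan2(*(T[:2].mean(0)-T[2])[[1,0]]))
E
```

```text
[218.91119691 223.72586873] [  7  16   9  53 259]
[287.24180328 223.04918033] [  3  17   9  51 244]
[[ 0.58619165 -0.15095281  0.042     ]
 [ 0.58486451 -0.19457576  0.042     ]] [ 0.58552808 -0.17276429  0.042     ] yaw -0.03041357691215052 0.043643131597369496
[[ 0.67996369 -0.15380311  0.039     ]
 [ 0.67916693 -0.19716005  0.039     ]
 [ 0.48294918 -0.17347657  0.039     ]] axis -0.010197215679077687
```

Call:
{"fn": "play_rows", "kwargs": {"series": [{"dx":-2,"dy":-2,"dz":-20,"turn":0,"fingers":-0.6},{"dx":0,"dy":-1,"dz":-20,"turn":0,"fingers":-0.6},{"dx":0,"dy":0,"dz":-20,"turn":0,"fingers":-0.6},{"dx":0,"dy":0,"dz":-15,"turn":0,"fingers":-0.6},{"dx":0,"dy":0,"dz":-3,"turn":0,"fingers":-0.6},{"dx":0,"dy":0,"dz":0,"turn":0,"fingers":-0.6},{"dx":0,"dy":0,"dz":0,"turn":0,"fingers":-0.6}]}}

```text
clock: 8.55
position: [0.5916, -0.1756, 0.0404]
ee_rot: [-0.006, -0.699, 0.714, -0.033]
contact_force: [0.4, -0.1, 0.3]
width: 0.0683
```

Call:
{"fn": "play_rows", "kwargs": {"series": [{"dx":-4,"dy":2,"dz":-4,"turn":0,"fingers":-0.6},{"dx":-2,"dy":1,"dz":-4,"turn":0,"fingers":-0.6},{"dx":-1,"dy":0,"dz":-3,"turn":0,"fingers":-0.4},{"dx":0,"dy":0,"dz":0,"turn":0,"fingers":-0.2},{"dx":0,"dy":0,"dz":0,"turn":0,"fingers":-0.2}]}}

```text
clock: 8.97
position: [0.5863, -0.1731, 0.0327]
ee_rot: [-0.004, -0.699, 0.714, -0.037]
contact_force: [0.0, 0.7, -0.8]
width: 0.0513
```

Call:
{"fn": "play_rows", "kwargs": {"series": [{"dx":-1,"dy":0,"dz":-4,"turn":0,"fingers":-0.1},{"dx":0,"dy":0,"dz":-1,"turn":0,"fingers":-0.06},{"dx":0,"dy":0,"dz":0,"turn":0,"fingers":-0.04},{"dx":0,"dy":0,"dz":0,"turn":0,"fingers":-0.03},{"dx":0,"dy":0,"dz":0,"turn":0,"fingers":-0.03}], "squeeze": 30}}

```text
clock: 9.38
position: [0.5869, -0.1734, 0.0305]
ee_rot: [-0.003, -0.699, 0.714, -0.039]
contact_force: [1.2, 0.2, -0.8]
width: 0.044
```

Call:
{"fn": "play_rows", "kwargs": {"series": [{"dx":0,"dy":0,"dz":5,"turn":0,"fingers":-0.03},{"dx":0,"dy":0,"dz":12,"turn":0,"fingers":-0.03},{"dx":0,"dy":0,"dz":18,"turn":0,"fingers":-0.03},{"dx":0,"dy":0,"dz":20,"turn":0,"fingers":-0.03},{"dx":0,"dy":0,"dz":20,"turn":0,"fingers":-0.03},{"dx":0,"dy":0,"dz":20,"turn":0,"fingers":-0.03},{"dx":0,"dy":0,"dz":0,"turn":0,"fingers":-0.03},{"dx":0,"dy":0,"dz":0,"turn":0,"fingers":-0.03}]}}

```text
clock: 10.05
position: [0.5841, -0.1725, 0.1271]
ee_rot: [-0.005, -0.699, 0.714, -0.036]
contact_force: [0.1, -1.0, -0.8]
width: 0.0439
```

```bash
python3 t.py w7.png
```

```text
[ 0.5844262  -0.17262074  0.12721981] toolx [-0.022 -0.998  0.057] toolz [ 0.044 -0.058 -0.997] 0.04398589561514971
tongs 0.95 [301. 224.] 8913 [ 0.576 -0.209  0.045]
tongs_grip 0.56 [299. 226.] 9239 [ 0.576 -0.207  0.048]
tongs_rest 0.55 [246. 192.] 9543 [ 0.59  -0.173  0.01 ]
```

View pics/w7.png

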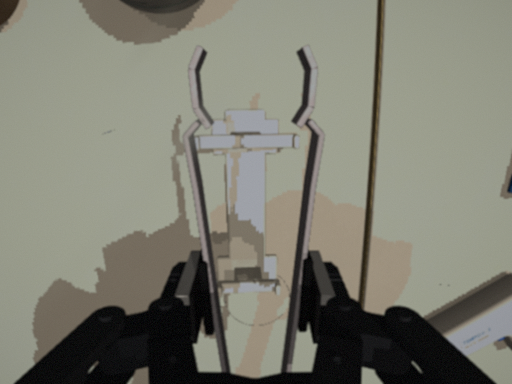

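```bash
python3 - <<'E'
from h import *
st=get_state(); im=get_image("wrist"); c=cam(im,st); p=st["position"]
yaw=-.022
for L in(.07,.08,.09): print(L,proj(c,[[p[0]-.0014+L,p[1]-L*.015+s*.020,p[2]+.0085] for s in(1,-1)]).round(0).tolist())
s0=dict(st); s0["position"]=np.array([.58810,.12692,.21197]); s0["ee_rot"]=[-.0025,.99965,-.0059,.0256]
c0=cam(im,s0)
B=onplane(c0,[[199.5,162.5],[253,179.5],[271,126.3],[215,107]],.05); print(B.round(4),B.mean(0))
for i in range(4):
    d=B[(i+1)%4]-B[i]; print(np.linalg.norm(d),np.arctan2(d[1],d[0]))
print("cap",onplane(c0,[[234,148]],.076),"well",onplane(c0,[[235,146]],.05))
# current side / scene: raised vial location from both views
for n in ["side","scene"]:
    i=get_image(n); ci=cam(i); print(n,[(round(q["p"],2),np.round(q["xy"],1),q["region"].sum(),onplane(ci,[q["xy"]],.065).round(4)) for q in masks_of(i,"cold_vial")[:3]])
    save(i,n+"8.png")
E
```

```text
0.07 [[199.0, 123.0], [310.0, 120.0]]
0.08 [[197.0, 94.0], [311.0, 92.0]]
0.09 [[196.0, 64.0], [312.0, 62.0]]
[[0.5489 0.1413 0.05  ]
 [0.595  0.1247 0.05  ]
 [0.6109 0.1712 0.05  ]
 [0.5644 0.188  0.05  ]] [0.57980742 0.1562889  0.05      ]
0.04903807227760239 -0.34525380126195293
0.04912038005761824 1.2422283002703878
0.049440551728273816 2.794054749735138
0.04924163275277935 -1.8912327241846079
cap [[0.57938964 0.15836619 0.076     ]] well [[0.58001099 0.15496701 0.05      ]]
side [(0.7, array([295.6, 138.5]), np.int64(582), array([[ 0.6141, -0.32  ,  0.065 ]]))]
scene [(0.58, array([212.9, 179.7]), np.int64(77), array([[0.5707, 0.1499, 0.065 ]])), (0.55, array([304.3, 226.3]), np.int64(484), array([[ 0.5999, -0.1161,  0.065 ]]))]
```

Call:
{"fn": "play_rows", "kwargs": {"series": [{"dx":-2,"dy":10,"dz":4,"turn":-0.01,"fingers":-0.03},{"dx":-4,"dy":20,"dz":4,"turn":-0.02,"fingers":-0.03},{"dx":-4,"dy":20,"dz":2,"turn":-0.02,"fingers":-0.03},{"dx":-4,"dy":20,"dz":0,"turn":-0.02,"fingers":-0.03},{"dx":-4,"dy":20,"dz":0,"turn":-0.02,"fingers":-0.03},{"dx":-4,"dy":20,"dz":0,"turn":-0.02,"fingers":-0.03},{"dx":-4,"dy":20,"dz":0,"turn":-0.02,"fingers":-0.03},{"dx":-4,"dy":20,"dz":0,"turn":-0.02,"fingers":-0.03},{"dx":-4,"dy":20,"dz":0,"turn":-0.02,"fingers":-0.03},{"dx":-4,"dy":20,"dz":0,"turn":-0.02,"fingers":-0.03},{"dx":-4,"dy":20,"dz":0,"turn":-0.02,"fingers":-0.03},{"dx":-4,"dy":20,"dz":0,"turn":-0.02,"fingers":-0.03},{"dx":-4,"dy":20,"dz":0,"turn":-0.02,"fingers":-0.03},{"dx":-4,"dy":20,"dz":0,"turn":-0.02,"fingers":-0.03},{"dx":-4,"dy":20,"dz":0,"turn":-0.02,"fingers":-0.03},{"dx":-4,"dy":20,"dz":0,"turn":-0.02,"fingers":-0.03},{"dx":-4,"dy":15,"dz":0,"turn":-0.01,"fingers":-0.03},{"dx":0,"dy":0,"dz":0,"turn":0,"fingers":-0.03},{"dx":0,"dy":0,"dz":0,"turn":0,"fingers":-0.03}]}}

```text
clock: 12.13
position: [0.514, 0.166, 0.134]
ee_rot: [-0.011, -0.569, 0.822, -0.033]
contact_force: [0.3, -0.2, -0.9]
width: 0.0442
```

Call:
{"fn": "play_rows", "kwargs": {"series": [{"dx":-4,"dy":8,"dz":-5,"turn":0,"fingers":-0.03},{"dx":-3,"dy":6,"dz":-5,"turn":0.01,"fingers":-0.03},{"dx":-1,"dy":3,"dz":-5,"turn":0,"fingers":-0.03},{"dx":0,"dy":0,"dz":-3,"turn":0,"fingers":-0.03},{"dx":0,"dy":0,"dz":0,"turn":0,"fingers":-0.03},{"dx":0,"dy":0,"dz":0,"turn":0,"fingers":-0.03}]}}

```text
clock: 12.63
position: [0.5053, 0.1817, 0.1133]
ee_rot: [-0.012, -0.572, 0.819, -0.034]
contact_force: [0.9, 0.5, -0.6]
width: 0.044
```

```bash
python3 - <<'E'
from h import *
get_image("wrist"); st=get_state(); im=get_image("wrist"); c=cam(im,st); p=st["position"]
q=st["ee_rot"]; M=R.from_quat([q[1],q[2],q[3],q[0]]).as_matrix(); x=M[:,0]; print(p,"yaw",np.arctan2(x[1],x[0])+np.pi/2,M[:,2].round(3),st["width"])
V=[.5798,.1563]; print("cap",proj(c,[[*V,.076]]),"radius",proj(c,[[V[0]+.008,V[1],.076]]))
a=np.arctan2(x[1],x[0])+np.pi/2+.005; e=np.array([np.cos(a),np.sin(a)]); n=np.array([-e[1],e[0]])
print("tip",proj(c,[[*(p[:2]+e*.0786+n*s),p[2]+.0085] for s in(.02,0,-.02)]))
for k in["cold_vial","tongs"]:print(k,[(m["p"],m["xy"]) for m in masks_of(im,k)[:2]])
save(im,"w8.png")
E
```

```text
[0.50528469 0.18157839 0.11328497] yaw -0.35239410087498335 [ 0.019 -0.068 -0.997] 0.04431958389576268
cap [[245.84746264  92.2801567 ]] radius [[239.93256796  76.03154669]]
tip [[197.65612812  93.29291899]
 [254.83661279  92.74894733]
 [310.98549318  92.71617011]]
cold_vial [(0.97, [245.5, 97.0])]
tongs [(0.74, [301.7, 219.9])]
```

View pics/w8.png

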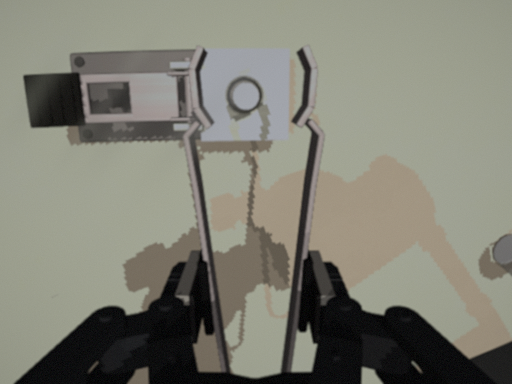

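Call:
{"fn": "play_rows", "kwargs": {"series": [{"dx":-1,"dy":2,"dz":-8,"turn":0,"fingers":-0.03},{"dx":-1,"dy":1,"dz":-8,"turn":0,"fingers":-0.03},{"dx":0,"dy":0,"dz":-3,"turn":0,"fingers":-0.03},{"dx":0,"dy":0,"dz":0,"turn":0,"fingers":-0.03}]}}

```text
clock: 13.17
position: [0.5042, 0.1849, 0.0937]
ee_rot: [-0.01, -0.572, 0.82, -0.034]
contact_force: [-0.2, -0.2, -1.4]
width: 0.0441
```

Call:
{"fn": "play_rows", "kwargs": {"series": [{"dx":0,"dy":0,"dz":-8,"turn":0,"fingers":-0.03},{"dx":0,"dy":0,"dz":-8,"turn":0,"fingers":-0.03},{"dx":-1,"dy":0,"dz":-8,"turn":0,"fingers":-0.03},{"dx":0,"dy":0,"dz":-4,"turn":0,"fingers":-0.03},{"dx":0,"dy":0,"dz":0,"turn":0,"fingers":-0.03}]}}

```text
clock: 13.58
position: [0.5026, 0.1848, 0.0619]
ee_rot: [-0.011, -0.572, 0.819, -0.034]
contact_force: [0.0, 1.0, -0.9]
width: 0.0439
```

```bash
python3 - <<'E'
from h import *
get_image("wrist"); st=get_state(); im=get_image("wrist"); c=cam(im,st); p=st["position"]
q=st["ee_rot"]; M=R.from_quat([q[1],q[2],q[3],q[0]]).as_matrix(); x=M[:,0]; print(p,"yaw",np.arctan2(x[1],x[0])+np.pi/2,M[:,2].round(3),st["width"],st["contact_force"])
V=[.5798,.1563]; print("cap",proj(c,[[*V,.076]]))
a=np.arctan2(x[1],x[0])+np.pi/2+.005; e=np.array([np.cos(a),np.sin(a)]); n=np.array([-e[1],e[0]])
print("tip",proj(c,[[*(p[:2]+e*.0786+n*s),p[2]+.0085] for s in(.02,0,-.02)]))
d=np.array(V)-p[:2]; print("along",d@e,"lateral",d@n)
m=masks_of(im,"cold_vial"); print([(k["p"],k["xy"],onplane(c,[k["xy"]],.074)) for k in m[:1]])
save(im,"w9.png")
E
```

```text
[0.50252175 0.18478989 0.06215696] yaw -0.3531052324363322 [ 0.021 -0.068 -0.997] 0.04427684775330792 [-0.34153682  0.4960682  -1.13701825]
cap [[256.93636965  81.20176984]]
tip [[197.67872164  93.25036767]
 [254.80703133  92.711763  ]
 [310.92487644  92.68360857]]
along 0.08236154721432605 lateral -0.00042013981808974356
[(0.72, [250.1, 88.3], array([[0.57841362, 0.15916059, 0.074     ]]))]
```

View pics/w9.png

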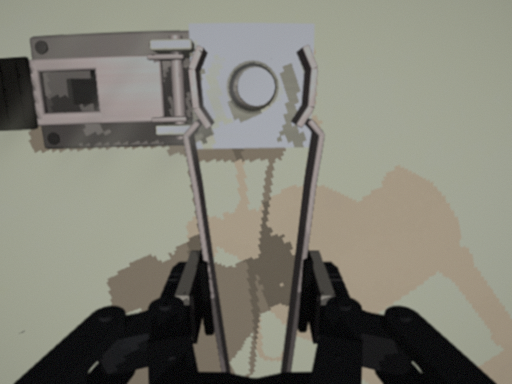

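Cap at (255,87), centred between the jaws at (196/314,85). I'll go down 7 mm and squeeze.

Call:
{"fn": "play_rows", "kwargs": {"series": [{"dx":0,"dy":0,"dz":-4,"turn":0,"fingers":-0.03},{"dx":0,"dy":0,"dz":-3,"turn":0,"fingers":-0.03},{"dx":0,"dy":0,"dz":0,"turn":0,"fingers":-0.03}]}}

```text
clock: 13.98
position: [0.5045, 0.1853, 0.0567]
ee_rot: [-0.008, -0.572, 0.819, -0.035]
contact_force: [0.1, -0.1, -0.0]
width: 0.044
```

Call:
{"fn": "play_rows", "kwargs": {"series": [{"dx":0,"dy":0,"dz":0,"turn":0,"fingers":0.05},{"dx":0,"dy":0,"dz":0,"turn":0,"fingers":0.1},{"dx":0,"dy":0,"dz":0,"turn":0,"fingers":0.15},{"dx":0,"dy":0,"dz":0,"turn":0,"fingers":0.2},{"dx":0,"dy":0,"dz":0,"turn":0,"fingers":0.3},{"dx":0,"dy":0,"dz":0,"turn":0,"fingers":0.5},{"dx":0,"dy":0,"dz":0,"turn":0,"fingers":1},{"dx":0,"dy":0,"dz":0,"turn":0,"fingers":1},{"dx":0,"dy":0,"dz":0,"turn":0,"fingers":1},{"dx":0,"dy":0,"dz":0,"turn":0,"fingers":1},{"dx":0,"dy":0,"dz":0,"turn":0,"fingers":1}], "squeeze": 40}}

```text
clock: 14.9
position: [0.505, 0.1854, 0.0573]
ee_rot: [-0.008, -0.572, 0.819, -0.035]
contact_force: [0.2, -0.2, -1.2]
width: 0.0316
```

Call:
{"fn": "play_rows", "kwargs": {"series": [{"dx":0,"dy":0,"dz":3,"turn":0,"fingers":1},{"dx":0,"dy":0,"dz":6,"turn":0,"fingers":1},{"dx":0,"dy":0,"dz":9,"turn":0,"fingers":1},{"dx":0,"dy":0,"dz":11,"turn":0,"fingers":1},{"dx":0,"dy":0,"dz":11,"turn":0,"fingers":1},{"dx":0,"dy":0,"dz":11,"turn":0,"fingers":1},{"dx":0,"dy":0,"dz":11,"turn":0,"fingers":1},{"dx":0,"dy":0,"dz":11,"turn":0,"fingers":1},{"dx":0,"dy":0,"dz":11,"turn":0,"fingers":1},{"dx":0,"dy":0,"dz":10,"turn":0,"fingers":1},{"dx":0,"dy":0,"dz":8,"turn":0,"fingers":1},{"dx":0,"dy":0,"dz":4,"turn":0,"fingers":1},{"dx":0,"dy":0,"dz":0,"turn":0,"fingers":1},{"dx":0,"dy":0,"dz":0,"turn":0,"fingers":1},{"dx":0,"dy":0,"dz":0,"turn":0,"fingers":1},{"dx":0,"dy":0,"dz":0,"turn":0,"fingers":1}]}}

```text
clock: 16.23
position: [0.5043, 0.1854, 0.177]
ee_rot: [-0.005, -0.572, 0.819, -0.036]
contact_force: [0.8, 0.4, -0.6]
width: 0.0316
```

```bash
python3 - <<'E'
from h import *
st=get_state(); print(st["position"],st["width"],np.abs(st["qd"]).max())
a=[]
for n,(k) in {"wrist":0,"side":1,"scene":2}.items():
    im=get_image(n); c=cam(im,st); p=st["position"]
    tip=np.array([p[0]+.08*.938,p[1]-.08*.347,p[2]+.0085]); u=proj(c,[tip])[0]; v=proj(c,[tip-[0,0,.0065]])[0]
    print(n,u,v,[(m["p"],m["xy"],m["region"].sum()) for m in masks_of(im,"cold_vial")[:2]])
    w=120 if n=="wrist" else 45
    x,y=int(np.clip(u[0],w,512-w)),int(np.clip(u[1],w,384-w))
    a.append(cv2.resize(im["pixels"][y-w:y+w,x-w:x+w,::-1],(260,260),interpolation=cv2.INTER_CUBIC))
i=get_image("side"); a.append(cv2.resize(i["pixels"][170:300,150:280,::-1],(260,260)))
cv2.imwrite("pics/f.png",np.vstack([np.hstack(a[:2]),np.hstack(a[2:])]))
E
```

```text
[0.50427541 0.18541054 0.17698815] 0.03156569316137717 0.006456052200744031
wrist [255.94049647  88.35647989] [254.99331009  88.70217523] [(0.79, [251.2, 92.7], np.int64(1435))]
side [231.65538324 171.63733611] [231.79412677 174.76294323] [(0.53, [229.1, 183.5], np.int64(77))]
scene [212.42499079 132.52901082] [212.49386482 135.07648002] []
```

The viewer limit is reached, so I'll check numerically with the masks.

```bash
python3 - <<'E'
from h import *
st=get_state(); p=st["position"]; im=get_image("wrist"); c=cam(im,st)
m=masks_of(im,"cold_vial")[0]; y,x=np.nonzero(m["region"]); print("wrist",m["p"],x.min(),x.max(),y.min(),y.max(),im["pixels"][80:95,248:262].mean((0,1)))
tip=np.array([p[0]+.08*.938,p[1]-.08*.347,p[2]+.002])
print("pred top/bottom",proj(c,[tip+[0,0,.0195],tip-[0,0,.0195]]))
im=get_image("side"); c=cam(im); print("side pred top/bottom",proj(c,[tip+[0,0,.0195],tip-[0,0,.0195]]))
m=masks_of(im,"cold_vial")[0]; y,x=np.nonzero(m["region"]); print("side",m["p"],x.min(),x.max(),y.min(),y.max(),cv2.minAreaRect(np.c_[x,y].astype(np.float32)))
V=[.5798,.1563]; print("old vial place",proj(c,[[*V,.076],[*V,.05]]))
a=im["pixels"]; print("column pixels over block", cv2.cvtColor(a,cv2.COLOR_RGB2GRAY)[212:240,234])
print(st["width"],get_state()["position"])
for k,z in {"spare_vial_mid":.02,"plaster_mid":.013,"cup_mid":.019,"lifter_lever":.055}.items():
    for q in masks_of(im,k)[:1]: print(k,q["p"],q["xy"],onplane(c,[q["xy"]],z))
E
```

```text
wrist 0.57 232 273 71 114 [158.47619048 161.44285714 167.52380952]
pred top/bottom [[258.14001002  87.51515707]
 [252.64796604  89.58302657]]
side pred top/bottom [[231.21884343 165.19308744]
 [232.05162617 183.87726168]]
side 0.64 228 234 167 187 ((231.0, 177.0), (20.0, 6.0), 90.0)
old vial place [[233.92209583 220.70538115]
 [234.3959037  231.52794477]]
column pixels over block [212 212 211 212 212 212 211 212 212 211 212 214 216 218 218 218 219 207
 166 132 121 121 125 158 203 219 219 218]
0.03171213628285252 [0.5046356  0.18552167 0.17743529]
spare_vial_mid 0.51 [124.7, 257.2] [[0.75965814 0.27890188 0.02      ]]
plaster_mid 0.68 [196.8, 199.6] [[0.74989576 0.0210321  0.013     ]]
cup_mid 0.55 [346.5, 220.5] [[ 0.38952285 -0.0178002   0.019     ]]
lifter_lever 0.9 [202.4, 249.6] [[0.60572416 0.23892159 0.055     ]]
```

```bash
python3 -c "
from rig import sign_off; print(sign_off())"
```

```text
the job is handed in; nothing more can be done
None
```

I carried out all the steps and handed the job in at about 17 s of robot time, still holding the vial up in the tongs. `sign_off` gave no verdict.

1. **Lever:** I pressed it to its stop with the closed fingertips and let go. The side view then showed it level and the vial standing proud of the block.
2. **Tongs:** I took them off their rest by the pads at 44 mm pad width, with the jaws open, and carried them to the block's -x side.
3. **Vial:** I lowered the open jaws over it, squeezed at 40 N and lifted about 120 mm. At the end the tool was at z = 0.177 m.

**Last checks:**
- **Vial:** The side-camera mask shows it upright between the jaws, at rows 167–187 against 165–184 predicted. Its centre is therefore at about 0.17–0.18 m.
- **Well:** The spot where the raised vial stood now looks empty.
- **Grip:** The finger opening is steady at 31.6 mm. That is slightly under the 33 mm expected on the vial, but well above the roughly 26 mm of jaws shut on nothing.
- **Lever:** It still appears lower in the side view than at rest.
- **Bystanders:** The spare vial, plaster roll and dosing cup are within about 1 cm of where they were first seen, which is within the measuring error.

**What disagreed or went undone:**
- The tool picked up about 0.07 rad of tilt during the moves, which the interface can't correct.
- The scene camera's network did not find the vial at the end.
- My picture budget ran out before the final view, so the last checks are numbers only.
- One early move was refused because its rows lacked some keys; it had no effect.

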